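# Bayonet filter cartridge on the lab vacuum aspirator

### The arm

A 6-joint arm with a two-finger parallel gripper is mounted at the origin on the work surface. World frame = base frame: x ahead of the robot, y to its left, z up, the work surface at z = 0. Lengths are in mm, angles in rad, forces in N, time in s.
With the tool pointing down it reaches from about 425 to 950 mm from the base axis. Payload 3.5 kg.
Tool frame: the origin (TCP) lies between the finger pads; the fingertips stand 17 mm ahead of it and the grasp point (between the pads) lies 2 mm behind it (ctrl.finger_overhang is the distance from the TCP to the fingertips, in mm); z points along the fingers, y is the line along which they close (so a half turn about z gives the same grasp; the last joint's range is limited). The gripper opens to 85 mm and grips with 20 to 120 N. Pads are 22 mm wide; open, the fingers measure 114 mm over their backs; the gripper's body (76 mm by 85 mm) begins 54 mm behind the grasp point. The pads swing forward as they close: fully open they stand 13 mm farther back than shut.
Start: joints at [-1.341, 0.286, 1.577, -0, 1.279, -0.15], TCP at [250.268, -626.875, 248.325] pointing down, gripper open.
Joint ranges: [-2.77, 2.77], [-0.9, 2.22], [0.21, 2.48], [-1.53, 4.67], [0.24, 2.81], [-2.84, 2.84]. Speed limits (rad/s): [2.79, 2.79, 3.14, 3.14, 3.14, 3.14].

### API

Orientations are given as a unit quaternion [w, x, y, z].
In Python, from workcell import ctrl, optics, finish_job gives the robot as it stands.
- The arm moves only by the shell command python3 -m inch 'ROWS'. ROWS is JSON, one flat list of numbers, 7 for each row, row after row: the opening, from 0 (shut) to 1 (fully open), then the shift along the world's x, y, z in mm, then the turn, a rotation vector about the world's x, y, z in rad. A call has 1 to 12 rows; each row shifts and turns the commanded pose from where the row before left it; what a row does not reach is not made up. A row lasts 1/10 s, in which the tool goes at most 50 mm and 8.59 degrees, less where a joint would pass 70% of its speed; a pose out of reach is approached as far as the arm can. A call with a gripper value outside its range is refused whole. The fingers move at their own pace and stop on an object; the grip force is fixed at half the most. Time passes only in rows, so rows that do not move let the fingers close. It gives the time, the measured TCP pose, the force, the opening and the grip force at its end, in the units of the state.
- ctrl.observe(): the state, without advancing time (a new reading comes with each control period).
- optics.read_camera(name): name is "scene" or "top" or "wrist"; returns a dict with "image" (420x560x3 uint8, red, green, blue), "mtx" (3x3 intrinsics, pixels), "k1" (the pictures are not rectified: a ray, as slopes to the right and down, at radius r is drawn at 1 + k1 r^2 times it, then the intrinsics apply), "R" (3x3) and "t" (3): a world point X has camera coordinates R X + t. Camera axes: x right, y down, z forward; pixel columns grow to the right and rows downward; lengths in mm; the calibration is good to about 2 mm. A picture is of the moment at which its call begins. There is no depth.
- finish_job(): hands the job in; it is judged then, once.
The state is a dict: "clock": time; "joints": joint angles; "dq": joint speeds; "joint_torque": joint torques, N m; "tool_pos": TCP position; "orientation": TCP orientation; "ft_force": force on the tool from outside, world axes, zero at the start; "torque": the same for the moment, N m; "opening": opening from 0.0 (shut) to 1.0 (fully open); "finger_force": force on a finger pad.
Only numpy, scipy, OpenCV 4.12 (cv2) and the standard library are available. Lean on these libraries where they do the work, as an engineer would, in place of code of your own. Each camera call takes 0.05 s, during which the arm holds its last target. There are 200 camera calls.

### The job

Fit the blue filter cartridge into the round bayonet socket on top of the vacuum aspirator: find where its lugs drop into the slots, push it in fully against the spring, twist it clockwise (seen from above) to the stop and let the spring lift it into its locked position, then let go. Do not knock over or push away the bottle, flask, jar or dishes standing around.

Things in the scene. Friction and masses are not known exactly. Their poses are not given: they have to be found in the camera images.
- cartridge_grip (a point): Grip point of the loose upright filter cartridge (0.12 kg, 76 mm tall), on its axis, 64 mm above its underside. z up, x along the wing grip: a blue upright bar 50 mm long (x), 14 thick (y), from 40 to 76 mm above the underside. Under it a blue disc 64 mm in diameter, from 24.5 to 40 mm. Turning the whole cartridge half round gives the same grip.
- cartridge_foot (a point): Centre of the cartridge's underside, axes as cartridge_grip. White spigot 40 mm in diameter up to 24.5 mm, tapered to 35 over the lowest 4 mm. Three orange lugs, 7 mm wide, reach 27 mm radius, from 8 to 14 mm above the underside, at 0, 120, 240 degrees from +x; orange marks on the disc stand above them. Any lug fits any slot.
- socket (a point): Centre of the socket's mouth, level with its lip's top, 124 mm above the bench. Axes: the casing's, z up. Collar 69 mm in diameter; lip with a 43 mm hole and three slots 120 degrees apart, 11.5 mm wide, orange marks outside them. The collar's angle is not reported: one slot is within 0.4 rad either way of +x; look or feel for it (lugs enter within 0.08 rad of its middle).
- spring_seat (a point): On the socket's axis, 12 mm below the mouth: the sprung plate's top, unloaded (this point stays). It pushes up with 2.5 N plus 0.45 N per mm. Lugs out of line rest on the lip, the underside 8 mm below the mouth; in line, it goes on to the plate. The lugs pass under the lip from 22 mm; at 24.5 mm the disc meets the collar (about 8 N).
- lock_level (a point): On the socket's axis, 19 mm below the mouth: where the underside ends when locked. Pushed in past 22 mm, turn clockwise from above by 0.68 rad from the slot's middle (stop 0.09 rad later; the other way is blocked), then let it up: the spring lifts the lugs 3 mm into pockets. Not turned, it springs back to 12 mm; turned too little, it stays caught at 22 mm.
- casing (a point): Centre of the top of the fixed vacuum aspirator's casing, white with a blue band, 200 mm (x) by 150 (y) by 90 high. The socket's axis lies 20 mm to -x of it.
- reagent: Bystander: amber glass bottle with a blue cap, 84 mm in diameter, 170 mm tall, origin at its underside.
- flask: Bystander: conical flask with a mint-green cap, 80 mm in diameter, 130 mm tall, origin at its underside.
- jar: Bystander: small clear sample jar with a red cap, 36 mm in diameter, 60 mm tall, origin at its underside.
- dishes: Bystander: stack of round culture dishes taped together, 86 mm in diameter, 44 mm tall, origin at its underside.
Not all that is in view belongs to the job. Several things look just like the part that bears cartridge_grip: the one meant starts farthest from the robot's base.

How it is judged:
By the outcome, as a careful person would: the job done as asked, in the order asked, and still so for the second after the job is handed in, with the robot touching nothing.
It also fails if it takes over 64 s, if anything falls off the work surface, if the arm or the gripper's body presses on something with over 40 N, if the wrist force passes 120 N, or if a joint passes its speed limit or range.

## Working session

There is one attempt and no reset: what is moved stays moved. The work goes in short steps, Python scripts to look and compute and a shell command to move; the robot and the scene stay as the last step left them, time stands still between calls to the robot, and variables do not carry over. Pictures are saved under pics/ and viewed, at most 10 in all, crops included, and the job is handed in when it is done.

```bash
mkdir -p pics; cat > h.py <<'E'
import numpy as np, cv2, pickle
from workcell import ctrl, optics, finish_job
def shot(name,fn):
    d=optics.read_camera(name); pickle.dump(d,open(f'pics/{fn}.pkl','wb'))
    cv2.imwrite(f'pics/{fn}.png',d['image'][:,:,::-1]); return d
def load(fn): return pickle.load(open(f'pics/{fn}.pkl','rb'))
def ray(d,u,v):
    K=np.array(d['mtx']); R=np.array(d['R']); t=np.array(d['t'])
    k=np.array([d['k1'],0,0,0.])
    # r-based: drawn=(1+k1 r^2)*slope
    x=cv2.undistortPoints(np.array([[[u,v]]],float),K,k)[0,0]
    w=R.T@np.array([x[0],x[1],1]); return -R.T@t, w/np.linalg.norm(w)
def at_z(d,u,v,z):
    o,w=ray(d,u,v); return o+w*(z-o[2])/w[2]
def tri(*obs):
    A=np.zeros((3,3));b=np.zeros(3)
    for d,u,v in obs:
        o,w=ray(d,u,v);P=np.eye(3)-np.outer(w,w);A+=P;b+=P@o
    return np.linalg.solve(A,b)
def proj(d,X):
    K=np.array(d['mtx']);c=np.array(d['R'])@X+d['t'];s=c[:2]/c[2];s=s*(1+d['k1']*(s@s));return K[:2,:2]@s+K[:2,2]
E
python3 - <<'E'
from h import *
a=shot('scene','s0')['image'];b=shot('top','t0')['image']
c=np.vstack([a,b])[:,:,::-1]
w=shot('wrist','w0')
print(ctrl.observe())
for n in('s0','t0','w0'):
    d=load(n);print(n,-np.array(d['R']).T@d['t'],d['k1'],d['mtx'][0])
    cv2.imwrite(f'pics/{n}b.png',cv2.resize(d['image'][:,:,::-1],(800,600),interpolation=cv2.INTER_CUBIC))
E
```

```text
{'clock': 0.15, 'joints': array([-1.34098186e+00,  2.87005650e-01,  1.57782246e+00,  1.89915294e-05,
        1.27858806e+00, -1.49974641e-01]), 'dq': array([ 0.00071438, -0.0003403 , -0.00303756,  0.00070379,  0.00064844,
        0.00022401]), 'joint_torque': array([ 7.50556919e-04, -4.06601894e+01, -2.93142772e+01, -1.81732130e-04,
        3.90549932e-03,  3.88393616e-06]), 'tool_pos': array([ 250.17851159, -626.42109002,  247.24579345]), 'orientation': array([-9.11396042e-04,  9.82024254e-01,  1.88752571e-01, -2.73041975e-05]), 'ft_force': array([0.58616891, 0.3885513 , 0.14605123]), 'torque': array([-0.02692251,  0.04723931, -0.03713342]), 'finger_force': 0.0, 'opening': 0.9969242418966395}
s0 [1127.15086091  199.24247942  909.1421617 ] -0.13160074062495064 [502.70652462   0.         282.66300591]
t0 [359.1472262   -2.85126289 835.36104491] -0.06354644008914934 [391.30809235   0.         274.64261356]
w0 [ 326.87027523 -596.79523203  372.01188423] -0.08580860947785007 [343.73233832   0.         280.40171959]
```

View pics/t0b.png

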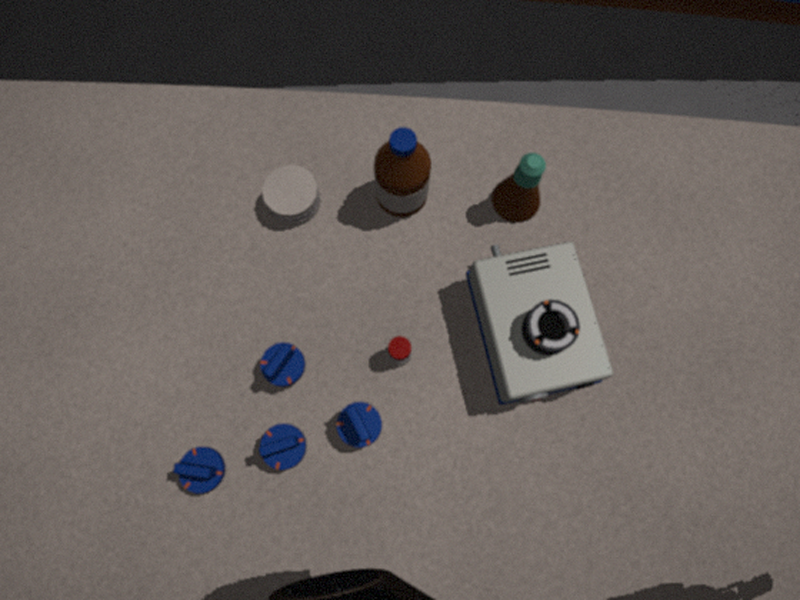

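View pics/s0b.png

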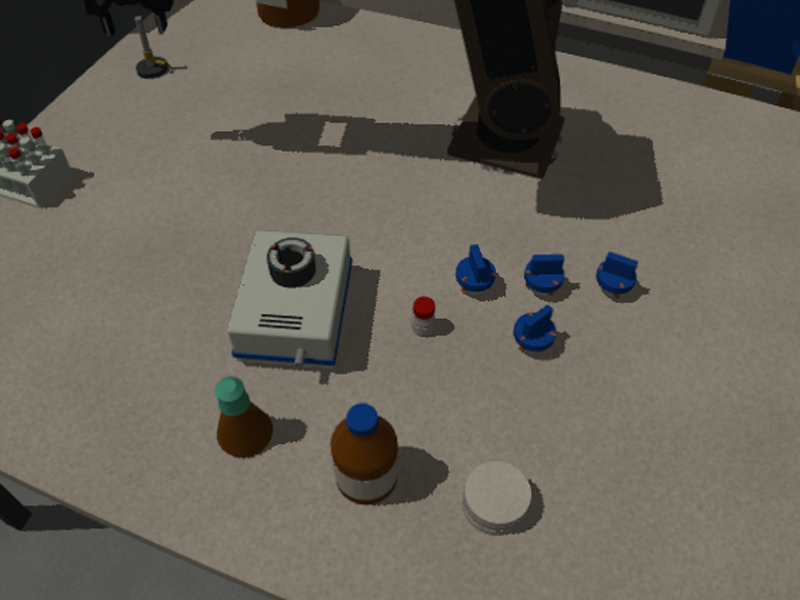

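Top view: four cartridges (800-px picture) at (283,365), (359,425), (283,447) and (201,470). The socket is at (551,327), the jar at (400,348), the bottle at (403,175) and the flask at (520,190). In the scene view the far cartridge is at (535,330) and the socket at (291,250).

```bash
python3 - <<'E'
from h import *
np.set_printoptions(precision=1,suppress=True)
t,s=load('t0'),load('s0');f=1/1.42857
for u,v in[(283,365),(359,425),(283,447),(201,470)]:
    p=at_z(t,u*f,v*f,40);print('cart',p,np.hypot(p[0],p[1]))
print('grip top ends',at_z(t,269*f,377*f,76),at_z(t,298*f,350*f,76))
print('cart tri bar top mid',tri((t,283.5*f,361*f),(s,542*f,318*f)))
print('socket tri',tri((t,551*f,326*f),(s,291*f,250*f)),at_z(t,551*f,326*f,124))
for n,u,v,z in[('jar',400,348,60),('bottle',403,140,170),('flask',532,164,130),('casing1',473,263,90),('c2',573,244,90),('c3',610,374,90),('c4',506,401,90)]:
    print(n,at_z(t,u*f,v*f,z))
for n,c in(('t0',(551,326)),('t0',(283,362))):
    pass
im=t['image'][:,:,::-1]
a=im[235-50:235+45,340:440];b=im[215:310,150:250]
cv2.imwrite('pics/crop1.png',cv2.resize(np.hstack([a,b]),(800,380),interpolation=cv2.INTER_CUBIC))
E
```

```text
cart [465.3 166.2  40. ] 494.05083581998895
cart [388.8  50.1  40. ] 392.054493365014
cart [351.1 153.1  40. ] 382.97713556023507
cart [311.  263.7  40. ] 407.7698038108041
grip top ends [442.7 175.8  76. ] [482.7 140.2  76. ]
cart tri bar top mid [466.1 167.7  64.5]
socket tri [ 527.9 -194.7  130.9] [ 529.1 -195.1  124. ]
jar [498.2   0.2  60. ]
bottle [760.   14.5 170. ]
flask [ 759.2 -167.7  130. ]
casing1 [620.6 -94.3  90. ]
c2 [ 659.3 -236.1   90. ]
c3 [ 476.4 -284.5   90. ]
c4 [ 431.4 -144.7   90. ]
```

View pics/crop1.png

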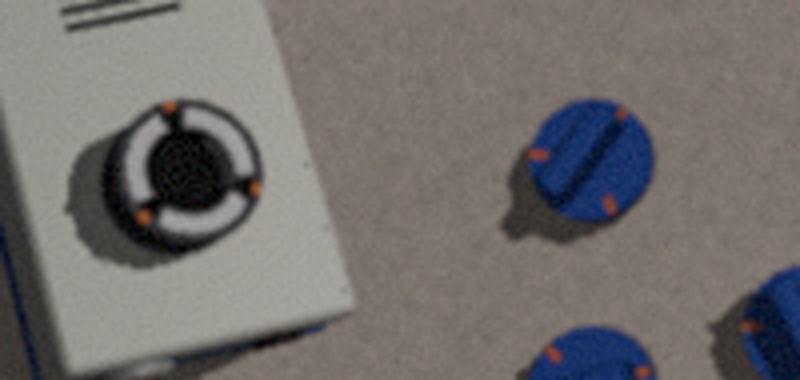

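Crop: socket marks at (170,107), (256,188) and (145,216). Cartridge disc marks are at (622,113), (540,154) and (610,205), and its bar runs from lower-left to upper-right.

```bash
python3 - <<'E'
from h import *
np.set_printoptions(precision=3,suppress=True)
t=load('t0')
def rep(n,pts,off,z):
    P=np.array([at_z(t,off[0]+x/4,off[1]+y/4,z) for x,y in pts])
    A=np.c_[2*P[:,:2],np.ones(3)];c=np.linalg.solve(A,(P[:,:2]**2).sum(1))[:2]
    a=np.arctan2(P[:,1]-c[1],P[:,0]-c[0]);print(n,c,np.linalg.norm(P[0,:2]-c),a, np.angle(np.exp(3j*a).mean())/3)
rep('socket',[(170,107),(256,188),(145,216)],(340,185),122)
rep('cart',[(222,113),(140,154),(210,205)],(150,215),40)
print(np.array(t['R']))
E
```

```text
socket [ 531.121 -199.22 ] 31.541474650343527 [ 0.313 -1.777  2.401] 0.3124709988730046
cart [468.043 166.78 ] 26.955580950869628 [-0.5    1.594 -2.675] -0.5270019274398725
[[ 0.07  -0.998 -0.005]
 [-0.966 -0.067 -0.249]
 [ 0.248  0.023 -0.968]]
```

```bash
python3 - <<'E'
from h import *
from scipy.spatial.transform import Rotation as Ro
np.set_printoptions(precision=3,suppress=True)
d=load('w0');o=ctrl.observe();q=o['orientation'];T=Ro.from_quat(np.r_[q[1:],q[0]]).as_matrix()
print(np.array(d['R'])@T, T.T@(-np.array(d['R']).T@d['t']-o['tool_pos']),d['mtx'])
print(np.array(d['R'])@[0,0,-1.])
E
```

```text
[[ 0.001  1.     0.001]
 [-0.946  0.001 -0.323]
 [-0.323 -0.001  0.946]] [  82.246    0.692 -124.744] [[343.732   0.    280.402]
 [  0.    343.732 201.974]
 [  0.      0.      1.   ]]
[ 0.003 -0.323  0.946]
```

```bash
python3 -m inch '[0.5,25,43,5,0,0,0.14, 0.5,25,43,5,0,0,0.14, 0.5,25,43,5,0,0,0.14, 0.5,25,43,5,0,0,0.14, 0.5,25,43,5,0,0,0.14, 0.5,25,43,5,0,0,0.14, 0.5,25,43,5,0,0,0.14, 0.5,25,43,5,0,0,0.14, 0.5,25,43,0,0,0,0.14, 0.5,25,43,0,0,0,0.14, 0.5,0,0,0,0,0,0]'
```

```text
clock: 1.25
tool_pos: [502.0, -191.9, 288.2]
orientation: [-0.0, 0.626, 0.78, 0.001]
ft_force: [-1.1, -0.1, -0.0]
opening: 0.499
finger_force: 0.0
```

```bash
python3 - <<'E'
from h import *
shot('wrist','w1')
E
python3 -m inch '[0.5,-4.5,44.6,-7,0,0,0.104, 0.5,-4.5,44.6,-7,0,0,0.104, 0.5,-4.5,44.6,-7,0,0,0.104, 0.5,-4.5,44.6,-7,0,0,0.104, 0.5,-4.5,44.6,-7,0,0,0.104, 0.5,-4.5,44.6,-7,0,0,0.104, 0.5,-4.5,44.6,-7,0,0,0.104, 0.5,-4.5,44.6,-7,0,0,0.104, 0.5,0,0,0,0,0,0, 0.5,0,0,0,0,0,0]'
python3 - <<'E'
from h import *
d=shot('wrist','w2');e=load('w1')
p=proj(e,np.array([530,-197,124]));q=proj(d,np.array([466,166,60]));print(p,q)
out=[]
for im,(u,v) in((e['image'],p),(d['image'],q)):
    x,y=int(u)-70,int(v)-70;x=min(max(x,0),419);y=min(max(y,0),279);print(x,y)
    out.append(cv2.resize(im[y:y+140,x:x+140,::-1],(400,400),interpolation=cv2.INTER_CUBIC))
cv2.imwrite('pics/crop2.png',np.hstack(out))
E
```

```text
clock: 2.3
tool_pos: [464.1, 159.6, 231.9]
orientation: [-0.0, 0.262, 0.965, -0.001]
ft_force: [-0.2, -0.2, 0.2]
opening: 0.504
finger_force: 0.0
[310.84377524 196.94058401] [289.03294011 181.47553529]
240 126
219 111
```

View pics/crop2.png

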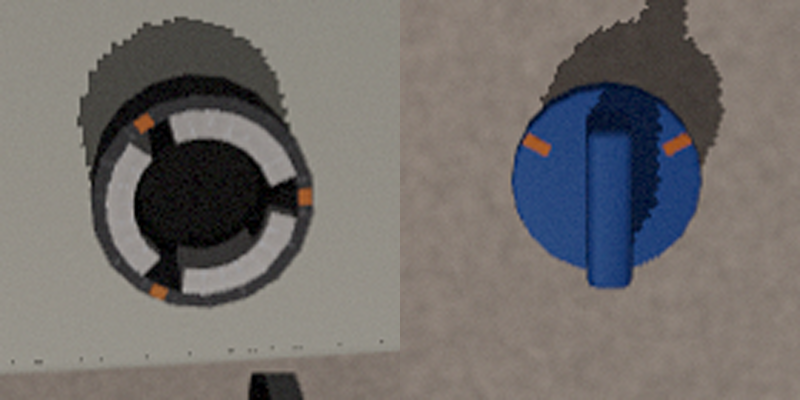

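Wrist crop, left half: socket marks at (144,124), (306,196) and (159,292). Right half: the bar is almost upright in the image, top face x 587–633, y 130–287, with disc marks at (537,146) and (678,146).

```bash
cat >m.py <<'E'
from h import *
np.set_printoptions(precision=3,suppress=True)
t,e,d=load('t0'),load('w1'),load('w2');f=140/400
E=lambda x,y:(e,240+x*f,126+y*f)
D=lambda x,y:(d,219+(x-400)*f,111+y*f)
S=lambda x,y:(t,340+x/4,185+y/4); C=lambda x,y:(t,150+x/4,215+y/4)
def circ(P):
    A=np.c_[2*P[:,:2],np.ones(3)];c=np.linalg.solve(A,(P[:,:2]**2).sum(1))[:2]
    a=np.arctan2(P[:,1]-c[1],P[:,0]-c[0]);print(c,np.linalg.norm(P[0,:2]-c),a,np.angle(np.exp(3j*a).mean())/3)
em=[(144,124),(306,196),(159,292)];sm=[(170,107),(256,188),(145,216)]
W=np.array([at_z(*E(*p),124) for p in em]);circ(W)
for w in W:
    P=[at_z(*S(*p),124) for p in sm];i=np.argmin([np.linalg.norm(w-x) for x in P])
    print('socket mark tri',tri(E(*em[list(map(tuple,W)).index(tuple(w))]),S(*sm[i])))
print('cart marks',tri(D(678,146),C(140,154)),tri(D(537,146),C(210,205)))
print('cart marks z40',[at_z(*D(*p),40) for p in[(678,146),(537,146)]])
a,b=at_z(*D(611,130),76),at_z(*D(609.5,287),76)
print('bar top',(a+b)/2,b-a,np.arctan2(*(a-b)[1::-1]))
print('disc centre z40',at_z(*D(607,178),40))
E
python3 m.py
```

```text
[ 530.537 -197.875] 31.926617194166447 [ 2.414  0.317 -1.784] 0.3157474815034177
socket mark tri [ 506.14  -175.561  130.315]
socket mark tri [ 569.9   -197.178   90.726]
socket mark tri [ 523.908 -229.111  124.446]
cart marks [468.334 194.962  35.57 ] [444.284 154.951  38.661]
cart marks z40 [array([467.594, 195.161,  40.   ]), array([444.232, 155.169,  40.   ])]
bar top [465.949 169.072  76.   ] [ 41.886 -24.398   0.   ] 2.6141510060019173
disc centre z40 [465.22  169.637  40.   ]
```

```bash
python3 -m inch '[0.5,1.1,4.5,-40,0,0,0, 0.5,1.1,4.6,-40,0,0,0, 0.5,0,0,-40,0,0,0, 0.5,0,0,-25,0,0,0, 0.5,0,0,-15,0,0,0, 0.5,0,0,-9,0,0,0, 0.5,0,0,0,0,0,0, 0,0,0,0,0,0,0, 0,0,0,0,0,0,0, 0,0,0,0,0,0,0, 0,0,0,0,0,0,0, 0,0,0,0,0,0,0]'
```

```text
clock: 3.55
tool_pos: [467.8, 169.1, 64.9]
orientation: [0.002, 0.262, 0.965, 0.0]
ft_force: [0.5, -1.1, 5.4]
opening: 0.153
finger_force: 60.2
```

```bash
python3 -m inch '[0,0,0,15,0,0,0, 0,0,0,30,0,0,0, 0,0,0,40,0,0,0, 0,0,0,40,0,0,0, 0,0,0,30,0,0,0, 0,0,0,15,0,0,0, 0,0,0,0,0,0,0]'
python3 -m inch '[0,5.8,-33.4,0,0,0,-0.114, 0,5.8,-33.4,0,0,0,-0.114, 0,5.8,-33.4,0,0,0,-0.114, 0,5.8,-33.4,0,0,0,-0.114, 0,5.8,-33.4,0,0,0,-0.114, 0,5.8,-33.4,0,0,0,-0.114, 0,5.8,-33.4,0,0,0,-0.114, 0,5.8,-33.4,0,0,0,-0.114, 0,5.8,-33.4,0,0,0,-0.114, 0,5.8,-33.4,0,0,0,-0.114, 0,5.8,-33.4,0,0,0,-0.11, 0,0,0,0,0,0,0]'
python3 - <<'E'
from h import *
d=shot('wrist','w3');s=shot('scene','s3')
a=cv2.resize(d['image'][:,:,::-1],(500,375));b=s['image'][80:230,130:270,::-1]
cv2.imwrite('pics/v3.png',np.hstack([a,cv2.resize(b,(300,375),interpolation=cv2.INTER_CUBIC)]))
E
```

```text
clock: 4.25
tool_pos: [467.3, 169.3, 235.2]
orientation: [0.002, 0.262, 0.965, 0.001]
ft_force: [0.7, -0.6, -1.3]
opening: 0.154
finger_force: 59.2
clock: 5.45
tool_pos: [529.4, -201.3, 229.9]
orientation: [-0.002, 0.779, 0.627, -0.001]
ft_force: [0.2, -0.7, -0.7]
opening: 0.151
finger_force: 59.3
```

View pics/v3.png

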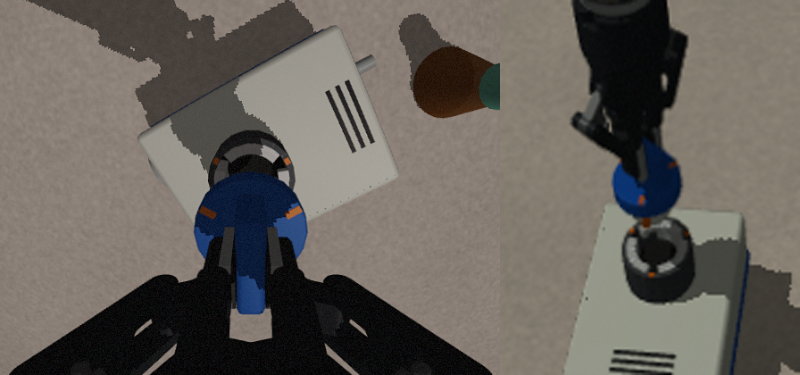

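Wrist view (left): cartridge disc marks at (208,212) and (294,212), bar between the pads. Socket marks are at (215,160) and (288,161), behind the disc. Scene crop: cartridge hangs upright above the socket.

```bash
python3 - <<'E'
from h import *
np.set_printoptions(precision=2,suppress=True)
d=load('w3');o=ctrl.observe();p=o['tool_pos'];q=o['orientation'];print(p,'yaw',2*np.arctan2(q[2],q[1]))
im=d['image'].astype(int);r,g,b=im[...,0],im[...,1],im[...,2]
m=((r>110)&(r-b>70)&(r-g>40)).astype(np.uint8)
n,l,st,ce=cv2.connectedComponentsWithStats(m)
for i in range(1,n):
    if st[i,4]>8: print(st[i],ce[i],at_z(d,*ce[i],124),at_z(d,*ce[i],p[2]-24.9))
E
```

```text
[ 529.07 -198.19  230.18] yaw 1.3611343516931589
[318 176   8   9  43] [321.4  180.16] [ 560.4  -187.95  124.  ] [ 555.62 -164.39  205.28]
[320 231  19  14 125] [328.8  237.29] [ 558.18 -231.95  124.  ] [ 554.18 -192.91  205.28]
```

```bash
python3 - <<'E'
from h import *
np.set_printoptions(precision=2,suppress=True)
d=load('w3');o=ctrl.observe();p=o['tool_pos'];q=o['orientation'];y=2*np.arctan2(q[2],q[1])
im=d['image'].astype(int);r,g,b=im[...,0],im[...,1],im[...,2]
hsv=cv2.cvtColor(d['image'],cv2.COLOR_RGB2HSV)
m=((hsv[...,0]<16)&(hsv[...,1]>120)&(r>45)).astype(np.uint8)
m[:,:200]=0;m[:,350:]=0;m=cv2.morphologyEx(m,cv2.MORPH_CLOSE,np.ones((3,3)))
n,l,st,ce=cv2.connectedComponentsWithStats(m)
for i in range(1,n):
    if st[i,4]>25: print(st[i],ce[i])
for L in [(232.5,237.5)]:
  for dz in(-24.9,-22,-28):
    a=at_z(d,*L,p[2]+dz);c=at_z(d,328.8,237.3,p[2]+dz)
    tx=np.array([np.cos(y),np.sin(y),0]);ty=np.array([tx[1],-tx[0],0])
    mid=(a+c)/2;print(dz,np.linalg.norm(a-c),'mid tool xy',(mid-p)@tx,(mid-p)@ty,'ang',np.arctan2(*(c-a)[1::-1])+np.pi/2-y)
E
```

```text
[238 176   8   9  49] [241.65 180.12]
[318 176   8   9  48] [321.23 180.17]
[223 231  20  14 145] [232.31 237.55]
[319 231  20  14 139] [328.01 237.39]
-24.9 45.996422715031535 mid tool xy 10.376166914038624 0.46547236852443225 ang 0.0004951526783667504
-22 45.10458744496227 mid tool xy 11.709470838453916 0.48187116784114775 ang 0.0004951526783669724
-28 46.949763865795205 mid tool xy 8.950910994836132 0.4479426175307295 ang 0.0004951526783663063
```

```bash
python3 - <<'E'
from h import *
np.set_printoptions(precision=2,suppress=True)
d=load('w3');o=ctrl.observe();p=o['tool_pos'];y=1.3611
tx=np.array([np.cos(y),np.sin(y),0])
c=d['image'][215:365,215:345,::-1];cv2.imwrite('pics/c4.png',cv2.convertScaleAbs(cv2.resize(c,None,fx=4,fy=4,interpolation=cv2.INTER_CUBIC),alpha=1.8))
for v in(346,348,350,352,354): print(v,(at_z(d,281,v,p[2]+11)-p)@tx)
# disc edge: far (+x) edge top row along tool x
for v in(190,192,194,196,198,200): print(v,(at_z(d,281,v,p[2]-25)-p)@tx)
E
```

```text
346 -22.658556845479144
348 -23.720307451643162
350 -24.788770970399572
352 -25.86403645516452
354 -26.94619462823086
190 33.96474103996227
192 33.01359760949041
194 32.05879960251077
196 31.100309159060068
198 30.138088003435197
200 29.17209743601681
```

View pics/c4.png

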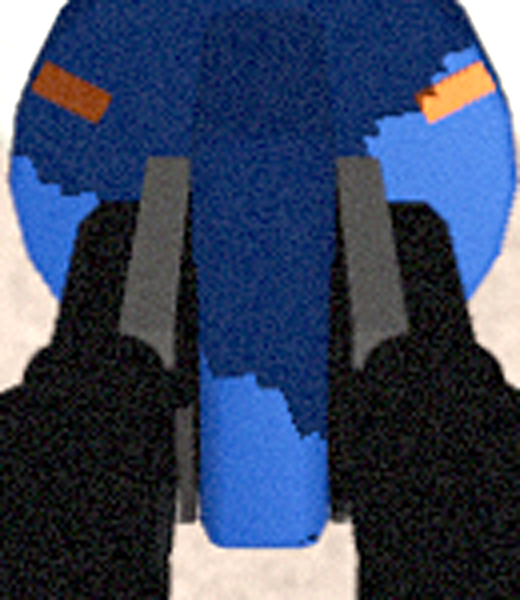

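Crop: disc marks symmetric about the bar, bar end at y≈547; the cartridge sits straight, about 1–3 mm off along the bar.

```bash
python3 -m inch '[0,1.1,2.4,0,0,0,0, 0,0,0,-15,0,0,0, 0,0,0,-15,0,0,0, 0,0,0,-7,0,0,0, 0,0,0,-3,0,0,0, 0,0,0,-3,0,0,0, 0,0,0,0,0,0,0]'
python3 -m inch '[0,0,0,-1.5,0,0,0, 0,0,0,-1.5,0,0,0, 0,0,0,-1.5,0,0,0, 0,0,0,0,0,0,0, 0,0,0,0,0,0,0]'
```

```text
clock: 6.25
tool_pos: [531.4, -196.0, 190.1]
orientation: [-0.0, 0.777, 0.63, -0.0]
ft_force: [0.3, -0.6, -1.8]
opening: 0.151
finger_force: 59.3
clock: 6.75
tool_pos: [531.4, -196.0, 185.9]
orientation: [0.0, 0.777, 0.629, 0.0]
ft_force: [0.5, -0.2, -1.3]
opening: 0.151
finger_force: 59.3
```

```bash
python3 -m inch '[0,0,0,-2,0,0,0, 0,0,0,-2,0,0,0, 0,0,0,0,0,0,0]'
python3 -m inch '[0,0,0,-1.5,0,0,0, 0,0,0,-1.5,0,0,0, 0,0,0,0,0,0,0]'
```

```text
clock: 7.05
tool_pos: [531.3, -196.3, 181.6]
orientation: [0.0, 0.777, 0.63, -0.0]
ft_force: [-0.5, -1.3, -1.7]
opening: 0.149
finger_force: 59.3
clock: 7.35
tool_pos: [531.3, -196.3, 178.7]
orientation: [0.0, 0.777, 0.63, -0.0]
ft_force: [-0.7, -2.6, -0.8]
opening: 0.149
finger_force: 59.4
```

```bash
python3 -m inch '[0,-0.3,-1,-1,0,0,0, 0,0,0,-1.5,0,0,0, 0,0,0,-1.5,0,0,0, 0,0,0,0,0,0,0]'
python3 -m inch '[0,0,0,-1.5,0,0,0, 0,0,0,-1.5,0,0,0, 0,0,0,0,0,0,0]'
```

```text
clock: 7.75
tool_pos: [531.2, -196.8, 175.1]
orientation: [-0.0, 0.777, 0.629, 0.0]
ft_force: [-0.7, 1.0, 1.3]
opening: 0.151
finger_force: 59.8
clock: 8.05
tool_pos: [531.2, -196.8, 172.0]
orientation: [-0.0, 0.777, 0.629, 0.0]
ft_force: [-0.8, 0.5, 2.6]
opening: 0.155
finger_force: 60.0
```

```bash
python3 -m inch '[0,0,0,-2,0,0,0, 0,0,0,-2,0,0,0, 0,0,0,-1.5,0,0,0, 0,0,0,0,0,0,0]'
python3 -m inch '[0,0,0,-1,0,0,0, 0,0,0,0,0,0,0]'
```

```text
clock: 8.45
tool_pos: [531.3, -196.9, 166.5]
orientation: [0.0, 0.777, 0.629, 0.0]
ft_force: [-1.1, 2.0, 5.7]
opening: 0.154
finger_force: 60.3
clock: 8.65
tool_pos: [531.3, -196.9, 165.7]
orientation: [-0.0, 0.777, 0.629, 0.0]
ft_force: [-1.5, 1.8, 6.8]
opening: 0.155
finger_force: 60.4
```

```bash
python3 -m inch '[0,0,0,-0.7,0,0,0, 0,0,0,0,0,0,0]'
python3 -m inch '[0,0,0,0,0,0,-0.08, 0,0,0,0,0,0,-0.08, 0,0,0,0,0,0,-0.08, 0,0,0,0,0,0,-0.08, 0,0,0,0,0,0,0]'
python3 -c "from h import *;o=ctrl.observe();print(o['torque'],2*np.arctan2(o['orientation'][2],o['orientation'][1]))"
```

```text
clock: 8.85
tool_pos: [531.3, -196.9, 165.1]
orientation: [0.0, 0.777, 0.629, 0.0]
ft_force: [-1.8, 1.1, 6.4]
opening: 0.153
finger_force: 60.3
clock: 9.35
tool_pos: [531.8, -197.6, 165.6]
orientation: [0.001, 0.868, 0.497, 0.0]
ft_force: [-1.1, 0.7, 6.7]
opening: 0.15
finger_force: 60.3
[ 0.0934864   0.26556164 -0.0147868 ] 1.0403502590714715
```

```bash
python3 -m inch '[0,0,0,0,0,0,-0.08, 0,0,0,0,0,0,-0.08, 0,0,0,0,0,0,-0.08, 0,0,0,0,0,0,-0.08, 0,0,0,0,0,0,-0.06, 0,0,0,0,0,0,0]'
python3 -c "from h import *;o=ctrl.observe();print(o['torque'],2*np.arctan2(o['orientation'][2],o['orientation'][1]))"
python3 -m inch '[0,0,0,0,0,0,-0.04, 0,0,0,0,0,0,-0.04, 0,0,0,0,0,0,0]'
python3 -c "from h import *;o=ctrl.observe();print(o['torque'],2*np.arctan2(o['orientation'][2],o['orientation'][1]))"
```

```text
clock: 9.95
tool_pos: [531.0, -197.4, 165.4]
orientation: [0.0, 0.946, 0.325, -0.0]
ft_force: [-3.4, 0.6, 7.6]
opening: 0.155
finger_force: 60.5
[0.11193269 0.68782301 0.05176596] 0.661511019653611
clock: 10.25
tool_pos: [530.5, -197.4, 165.4]
orientation: [0.001, 0.957, 0.289, -0.002]
ft_force: [-4.8, 1.3, 7.5]
opening: 0.148
finger_force: 63.2
[0.23790505 0.88024079 0.98354073] 0.5868569158729983
```

The stop is felt: 0.98 N·m at 0.77 rad. I'll ease off the torque and let it rise.

```bash
python3 -m inch '[0,0,0,0,0,0,0.04, 0,0,0,0.8,0,0,0.01, 0,0,0,1,0,0,0, 0,0,0,1,0,0,0, 0,0,0,1,0,0,0, 0,0,0,0,0,0,0]'
python3 -c "from h import *;o=ctrl.observe();print(o['torque'],2*np.arctan2(o['orientation'][2],o['orientation'][1]))"
python3 -m inch '[0,0,0,0.8,0,0,0, 0,0,0,0.5,0,0,0, 0,0,0,0,0,0,0]'
```

```text
clock: 10.85
tool_pos: [530.5, -197.2, 168.1]
orientation: [-0.0, 0.95, 0.311, -0.001]
ft_force: [-4.3, -1.7, 2.5]
opening: 0.15
finger_force: 59.8
[-0.39402966  0.88895908  0.16615477] 0.6321012950429393
clock: 11.15
tool_pos: [530.5, -197.2, 169.4]
orientation: [-0.0, 0.95, 0.311, -0.001]
ft_force: [-5.0, -2.7, 0.8]
opening: 0.155
finger_force: 59.7
```

```bash
python3 -m inch '[0,-0.7,-0.4,0.6,0,0,0, 0,0,0,0.6,0,0,0, 0,0,0,0,0,0,0]'
```

```text
clock: 11.45
tool_pos: [530.3, -197.3, 170.0]
orientation: [-0.0, 0.951, 0.311, 0.0]
ft_force: [-1.0, -2.7, -3.9]
opening: 0.15
finger_force: 58.9
```

The lugs are seated: the pull turns downward at 170.0. Release, rise and check.

```bash
python3 -m inch '[0,0,0,-0.4,0,0,0, 0.5,0,0,0,0,0,0, 0.5,0,0,0,0,0,0, 0.5,0,0,0,0,0,0, 0.5,0,0,0,0,0,0, 0.5,0,0,10,0,0,0, 0.5,0,0,25,0,0,0, 0.5,0,0,35,0,0,0, 0.5,0,0,40,0,0,0, 0.5,0,0,10,0,0,0, 0.5,0,0,0,0,0,0]'
python3 - <<'E'
from h import *
d=shot('wrist','w5');s=shot('scene','s5');t=shot('top','t5')
p=proj(s,np.array([530,-197,140.])).astype(int)
a=cv2.resize(d['image'][:,:,::-1],(533,400));b=s['image'][p[1]-60:p[1]+60,p[0]-40:p[0]+40,::-1]
v=np.hstack([a,cv2.resize(b,(267,400),interpolation=cv2.INTER_CUBIC)])
cv2.imwrite('pics/v5.png',v)
E
```

```text
clock: 12.55
tool_pos: [531.5, -197.9, 294.1]
orientation: [0.002, 0.951, 0.311, 0.002]
ft_force: [-0.2, 0.1, -0.6]
opening: 0.501
finger_force: 0.0
```

View pics/v5.png

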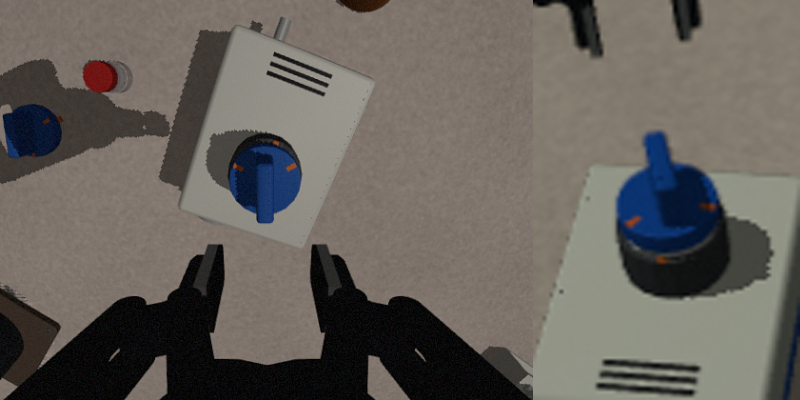

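The cartridge sits level on the collar, disc at (265,178) in the wrist view, with the gripper clear and the jar standing. Next I'll check its final angle and height numerically.

```bash
python3 - <<'E'
from h import *
np.set_printoptions(precision=2,suppress=True)
d,s=load('w5'),load('s5')
def marks(d):
    h=cv2.cvtColor(d['image'],cv2.COLOR_RGB2HSV);m=((h[...,0]<16)&(h[...,1]>120)&(d['image'][...,0]>45)).astype(np.uint8)
    n,l,st,ce=cv2.connectedComponentsWithStats(cv2.morphologyEx(m,cv2.MORPH_CLOSE,np.ones((3,3))))
    return [c for c,x in zip(ce[1:],st[1:]) if x[4]>8]
for n,k in(('w',d),('s',s)):
    for c in marks(k):
        p=at_z(k,*c,145);r=p[:2]-[530.5,-197.8]
        if np.hypot(*r)<45: print(n,c,p,np.hypot(*r),np.arctan2(r[1],r[0]))
for c in marks(d):
    for e in marks(s):
        X=tri((d,*c),(s,*e))
        err=np.linalg.norm(proj(d,X)-c)+np.linalg.norm(proj(s,X)-e)
        if err<3 and 100<X[2]<170: print('tri',X,err)
t0,t5=load('t0')['image'],load('t5')['image']
print('before/after diff, bystander area',cv2.absdiff(t0,t5)[60:160,170:390].max(2).mean(), cv2.absdiff(t0,t5)[225:265,260:300].max(2).mean())
E
```

```text
w [289.69 149.54] [ 563.51 -185.04  145.  ] 35.3892198725215 0.3689417864786804
w [305.59 174.94] [ 554.39 -208.13  145.  ] 26.03123661160094 -0.40810761011871677
w [249.96 175.53] [ 527.02 -171.53  145.  ] 26.50142736844915 1.7025298215543119
before/after diff, bystander area 31.47981818181818 32.42375
```

```bash
python3 -c "from h import *;print(finish_job())"
```

```text
the job is handed in; nothing more can be done
None
```

I fitted the cartridge into the socket, pushed it in, turned it about 0.72 rad clockwise to the stop, let it rise into its locked position and released it. The job was handed in at about 13 s with the gripper clear. The final images put its angle in the locking range. The arm never went near the bottle, flask, jar or dishes, but I confirmed only the jar on camera afterwards.

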